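# Nest the three cafe bowls for clearing away

## Task

Lunch is over: nest the three empty stoneware bowls into one stack where the largest one stands, so that they can be carried off in one go: the middle-sized bowl inside the largest and the smallest inside the middle-sized, each upright and sitting flat on the bottom of the next. Set them down without dropping them, and leave the glasses, the plate, the steel dip cup and the fork as they are.

Things in the scene. Friction and masses are not known exactly. Their poses are not given: they have to be found in the camera images.
- large_bowl: Largest of three plain off-white stoneware bowls with brown edges: round, empty, upright, loose in a left, middle or right place. 212 mm across the rim, 66 high, foot 108 across, 204 across at 20 mm below the rim; wall and flat inner floor 8 mm thick. About 900 g. Origin: centre of underside; z up. Flat of its floor: 110 mm across.
- medium_bowl: Middle-sized of three plain off-white stoneware bowls with brown edges: round, empty, upright, loose in a left, middle or right place. 144 mm across the rim, 68 high, foot 72 across, 136 across at 20 mm below the rim; wall and flat inner floor 8 mm thick. About 500 g. Origin: centre of underside; z up. Nested in the largest its underside is 8 mm and its rim 76 mm above the largest's underside.
- small_bowl: Smallest (a deep pot) of three plain off-white stoneware bowls with brown edges: round, empty, upright, loose in a left, middle or right place. 76 mm across the rim, 66 high, foot 48 across, 75 across at 20 mm below the rim; wall and flat inner floor 8 mm thick. About 240 g. Origin: centre of underside; z up. Nested in the middle one its underside is 8 mm above that one's.
- tumbler_near: Empty clear glass tumbler, 72 mm across, 92 mm high, loose, on the robot's side of the bowls. Origin: centre of its underside.
- tumbler_far: Empty clear glass tumbler, 72 mm across, 92 mm high, loose, beyond the bowls. Origin: centre of its underside.
- dip_cup: Small empty stainless steel dip cup, 62 mm across, 34 mm high, loose, on the robot's side of the bowls; not one of the bowls. Origin: centre of its underside.
- side_plate: Off-white side plate with a brown edge, 164 mm across, 20 mm high, loose, beyond the bowls. Origin: centre of its underside.
- fork: Steel fork, 190 mm long, 4 mm thick, lying loose on a paper-lined wooden board (150 by 220 mm, 14 mm high) beyond the bowls. Origin: about mid-length, on its underside; x along it towards the tines.
Things that resemble listed ones, but are neither listed nor needed, are in the scene too. What is shaped like the small_bowl but blue or turquoise is not meant.

How it is judged:
By the outcome, as a careful person would: the job done as asked, in the order asked, and still so for the second after the job is handed in, with the robot touching nothing.
It also fails if it takes over 64 s, if anything falls off the work surface, if the arm or the gripper's body presses on something with over 40 N, if the wrist force passes 120 N, or if a joint passes its speed limit or range.

## Robot

A 6-joint arm with a two-finger parallel gripper is mounted at the origin on the work surface. World frame = base frame: x ahead of the robot, y to its left, z up, the work surface at z = 0. Lengths are in m, angles in degrees, forces in N, time in s.
With the tool pointing down it reaches from about 0.375 to 0.75 m from the base axis. Payload 9 kg.
Tool frame: the origin (TCP) lies where the fingers leave the gripper's body, on its centre line; the fingertips stand 73 mm ahead of it and the grasp point (between the pads) lies 54 mm ahead of it (robot.tip_reach is the distance from the TCP to the fingertips, in m); z points along the fingers, y is the line along which they close (so a half turn about z gives the same grasp; the last joint's range is limited). The gripper opens to 85 mm and grips with 20 to 120 N. Pads are 22 mm wide; open, the fingers measure 114 mm over their backs; the gripper's body (76 mm by 85 mm) begins 54 mm behind the grasp point. The pads swing forward as they close: fully open they stand 13 mm farther back than shut.
Start: joints at [54.563, 5.964, 5.575, 89.605, 0, 77.527], TCP at [0.234, 0.552, 0.304] pointing down, gripper open.
Joint ranges: [-171.21, 171.21], [-48.23, 106.86], [-62.78, 66.21], [-105.2, 120.99], [-86.42, 89.51], [-180, 180]. Speed limits (degrees/s): [127.2, 127.2, 147.25, 180, 180, 180].

## Interface

Orientations are given as [roll, pitch, yaw] about the fixed x, y, z axes, in that order (R = Rz(yaw) Ry(pitch) Rx(roll)).
In Python, from plant import robot gives the robot as it stands. Calls block until the motion is done:
- robot.move_pose(position, orientation): joint-space move of the TCP to a pose.
- robot.line_to(position, vel=0.15, rotation=None, guard=None): straight line of the TCP; rotation=None keeps the orientation; vel is the mean speed in m/s. With guard (N) it stops when the force on the tool has changed by that much, and returns True; else False.
- robot.goto_joints(angles): joint-space move.
- robot.set_gripper(opening): finger opening in m; the grip force is fixed at half the most; returns when the fingers have stopped.
- robot.pause(seconds).
- robot.ik(position, orientation): joint angles nearest the present ones, or None.
- robot.observe(): the state.
- robot.grab_frame(name): name is "side" or "top" or "wrist"; returns the picture (400x640x3 uint8, blue, green, red); there is no depth.
- robot.get_calibration(name): a dict with "vertical_fov" (degrees; the focal length in pixels is half the picture's height over the tangent of half this angle, whatever the lens; pixels are square), "cx", "cy" (the principal point, pixels), "rvec" (rotation vector, rad) and "tvec" (3), from world to camera coordinates, as OpenCV has them. Camera axes: x right, y down, z forward; pixel columns grow to the right and rows downward; lengths in m; the calibration is good to about 2 mm. The wrist camera is an equidistant fisheye: a pixel r from the principal point sees the ray r / f radians off the axis. A picture is of the moment at which its call begins: read the wrist's pose just before it. get_calibration takes no time and is no camera call; for the wrist camera it gives the pose at the moment of the call.
A pose or a line that the arm cannot do raises robot.IKError and nothing moves.
- robot.job_done(): hands the job in; it is judged then, once.
The state is a dict: "time": time; "q": joint angles; "qvel": joint speeds; "joint_torque": joint torques, N m; "tool_pos": TCP position; "tcp_rot": TCP orientation; "ft_force": force on the tool from outside, world axes, zero at the start; "torque": the same for the moment, N m; "gripper_width": finger opening in m; "gripper_force": force on a finger pad.
Only numpy, scipy, OpenCV 4.12 (cv2) and the standard library are available. Lean on these libraries where they do the work, as an engineer would, in place of code of your own. Each camera call takes 0.05 s, during which the arm holds its last target. There are 200 camera calls.

## Working session

There is one attempt and no reset: what is moved stays moved. The work goes in short steps, each a Python script; the robot and the scene stay as the last script left them, time stands still between calls to the robot, and variables do not carry over. Pictures are saved under pics/ and viewed, at most 10 in all, crops included, and the job is handed in when it is done.

```bash
mkdir -p pics; ls; python3 - <<'E'
from plant import robot
import cv2
for n in("top","side"):
    cv2.imwrite(f"pics/{n}0.png",robot.grab_frame(n)); print(n,robot.get_calibration(n))
o=robot.observe();print(o["time"],o["tool_pos"],o["tcp_rot"],o["gripper_width"])
E
```

```text
pics
top {'vertical_fov': 47.840490814782065, 'cx': 318.8003937820274, 'cy': 196.5914236735511, 'rvec': array([ 2.16529926, -2.13500308,  0.16153494]), 'tvec': array([0.0105236 , 0.58135223, 1.01090275])}
side {'vertical_fov': 43.84330327837591, 'cx': 321.05225062661503, 'cy': 203.579716717845, 'rvec': array([ 2.39403413, -0.1452552 ,  0.05898536]), 'tvec': array([-0.55742651,  0.08633   ,  1.35797245])}
0.1 [0.23396333 0.55227243 0.3032133 ] [-1.79933067e+02 -1.36332437e-02  1.57035003e+02] 0.08508876702996318
```

View pics/top0.png

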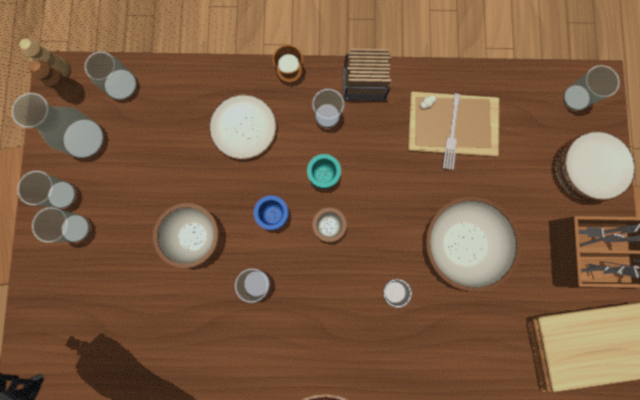

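View pics/side0.png

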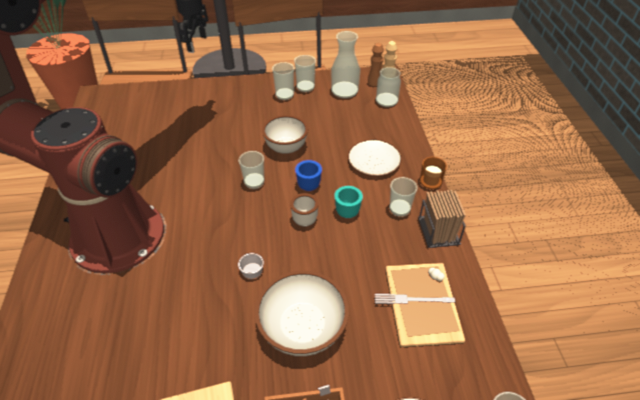

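The top view shows the large bowl at about (472,243), the medium at (186,236) and the small pot at (330,225). The blue pot at (271,213) and the turquoise one at (324,172) are distractors. The near tumbler is at (253,286) and the dip cup at (397,293). Next I fit the rims.

```bash
cat > h.py <<'E'
from plant import robot
import cv2, numpy as np
from scipy.optimize import minimize
from scipy.ndimage import map_coordinates
def proj(c,P): return cv2.projectPoints(np.float64(P),c['rvec'],c['tvec'],K(c),None)[0][:,0]
def K(c):
    f=200/np.tan(np.radians(c['vertical_fov']/2)); return np.array([[f,0,c['cx']],[0,f,c['cy']],[0,0,1]])
def back(c,uv,z):
    R=cv2.Rodrigues(c['rvec'])[0]; o=-R.T@c['tvec']; d=R.T@np.linalg.inv(K(c))@[*uv,1]
    return o+d*(z-o[2])/d[2]
a=np.linspace(0,2*np.pi,180,endpoint=False); U=np.c_[np.cos(a),np.sin(a),0*a]
def fit(im,c,xy,r,z):
    """circle centre at height z from the bright-inside / dark-rim edge of radius about r"""
    g=cv2.GaussianBlur(im,(3,3),0).astype(float).mean(2)
    def s(rr,x): p=proj(c,U*rr+[x[0],x[1],z]); return map_coordinates(g,[p[:,1],p[:,0]],order=1)
    cost=lambda x:-np.mean(np.clip(s(x[2]-.004,x)-s(x[2]+.004,x),-10,60))
    best=None
    for dx in(-.006,0,.006):
        for dy in(-.006,0,.006):
            m=minimize(cost,[xy[0]+dx,xy[1]+dy,r],method='Nelder-Mead',options=dict(initial_simplex=np.array([xy[0]+dx,xy[1]+dy,r])+np.array([[0,0,0],[.006,0,0],[0,.006,0],[0,0,.004]])))
            if best is None or m.fun<best.fun: best=m
    return best
B=dict(large=((472,243),(302,308),.106,.066),medium=((186,236),(286,132),.072,.068),small=((330,225),(304,206),.038,.066))
E
python3 - <<'E'
from h import *
ct,cs=[robot.get_calibration(n) for n in("top","side")]
it,is_=cv2.imread("pics/top0.png"),cv2.imread("pics/side0.png")
for n,(u,v,R,z) in B.items():
    p=back(ct,u,z)
    for im,c in((it,ct),(is_,cs)):
        m=fit(im,c,p[:2],R-.006,z); print(n,p[:2].round(3),m.x.round(4),round(m.fun,1),'reach',np.hypot(*m.x[:2]).round(3))
        q=proj(c,U*R+[*m.x[:2],z]); q2=proj(c,U*m.x[2]+[*m.x[:2],z])
        cv2.polylines(im,[np.int32(q*16)],True,(0,0,255),1,cv2.LINE_AA,4);cv2.polylines(im,[np.int32(q2*16)],True,(0,255,0),1,cv2.LINE_AA,4)
cv2.imwrite("pics/fit.png",np.hstack([cv2.resize(it[170:300,140:530],(800,267))]))
cv2.imwrite("pics/fit.png",np.vstack([cv2.resize(it[170:300,140:530],(800,267)),cv2.resize(is_[100:370,200:500],(800,720))[:333]]))
for n,uv,z in(("tumN",(256,283),0.05),("dip",(397,293),.034),("blue",(271,213),.066),("turq",(324,172),.066),("tumF",(328,108),.05)): print(n,back(ct,uv,z).round(3))
E
```

```text
large [ 0.477 -0.328] [ 0.4767 -0.329   0.0943] -42.6 reach 0.579
large [ 0.477 -0.328] [ 0.4757 -0.3279  0.0938] -58.7 reach 0.578
medium [0.484 0.315] [0.4867 0.3179 0.0725] -34.7 reach 0.581
medium [0.484 0.315] [0.4846 0.315  0.0609] -49.3 reach 0.578
small [ 0.513 -0.007] [ 0.5118 -0.005   0.023 ] -60.0 reach 0.512
small [ 0.513 -0.007] [ 0.5139 -0.0064  0.0271] -39.9 reach 0.514
tumN [0.381 0.157 0.05 ]
dip [ 0.362 -0.163  0.034]
blue [0.538 0.127 0.066]
turq [0.635 0.008 0.066]
tumF [ 0.794 -0.     0.05 ]
```

View pics/fit.png

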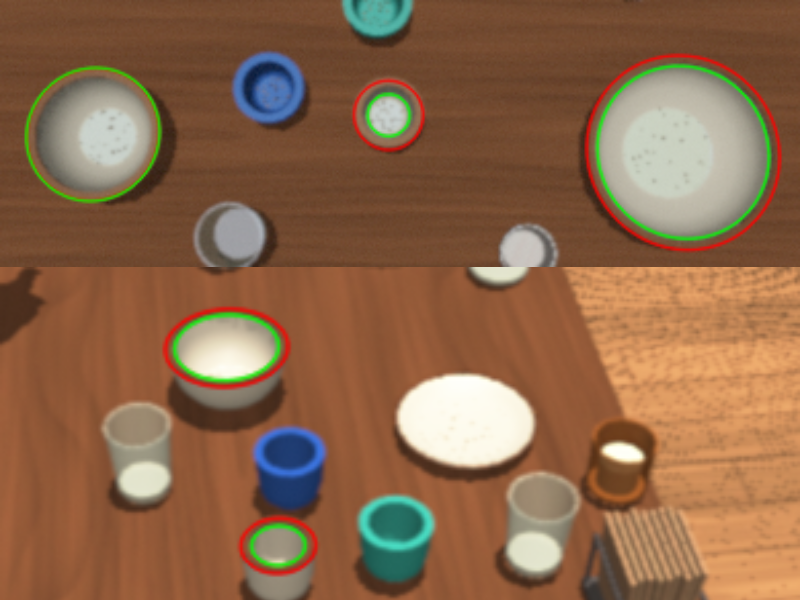

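Both cameras agree within about 2–3 mm: large (0.476,-0.329), medium (0.485,0.316), small (0.513,-0.006). The radii are plausible too. Next I check reachable wall grasps for the medium bowl.

```bash
cat >> h.py <<'E'
from scipy.spatial.transform import Rotation as Ro
L=np.array([.476,-.3285]); M=np.array([.485,.316]); S=np.array([.513,-.006])
def wall(c,rim,phi,flip=0,depth=.011,R=.072,tilt=11.3):
    """TCP pose gripping the wall of a bowl at azimuth phi (deg), tool parallel to the wall"""
    e=np.array([np.cos(np.radians(phi)),np.sin(np.radians(phi)),0]); t=np.radians(tilt)
    zt=-np.sin(t)*e-np.cos(t)*np.array([0,0,1]); yt=np.cross([0,0,1],e); yt=np.cross(zt,yt)*(1-2*flip)
    Rm=np.c_[np.cross(yt,zt),yt,zt]
    G=np.array([c[0],c[1],rim-depth])+e*(R-depth*.2-.004)
    return G-.054*zt, Ro.from_matrix(Rm).as_euler('xyz',degrees=True)
E
python3 - <<'E'
from h import *
for rel in range(-180,180,30):
  for fl in(0,1):
    out=[]
    for c in(M,L):
        az=np.degrees(np.arctan2(c[1],c[0]))
        for dz in(0,.12):
            p,o=wall(c,.068+dz,az+rel,fl); q=robot.ik(p,o); out.append(None if q is None else np.round(q).astype(int).tolist())
    if all(x is not None for x in out): print(rel,fl,out)
E
```

```text
-180 0 [[17, -21, -40, 60, 3, -106], [17, -25, -30, 73, 3, -106], [-51, -21, -41, 60, 3, -106], [-51, -25, -30, 73, 3, -106]]
-180 1 [[17, -21, -40, 60, 3, 74], [17, -25, -30, 73, 3, 74], [-51, -21, -41, 60, 3, 74], [-51, -25, -30, 73, 3, 74]]
-150 0 [[10, -15, -36, 63, 9, -143], [10, -19, -26, 76, 9, -143], [-58, -15, -36, 63, 9, -143], [-58, -19, -26, 76, 9, -143]]
-150 1 [[10, -15, -36, 63, 9, 37], [10, -19, -26, 76, 9, 37], [-58, -15, -36, 63, 9, 37], [-58, -19, -26, 76, 9, 37]]
-120 0 [[7, -3, -25, 68, 11, -176], [7, -7, -15, 81, 11, -176], [-60, -3, -25, 68, 11, -176], [-60, -7, -15, 81, 11, -176]]
-120 1 [[7, -3, -25, 68, 11, 4], [7, -7, -15, 81, 11, 4], [-60, -3, -25, 68, 11, 4], [-60, -7, -15, 81, 11, 4]]
-90 0 [[9, 10, -11, 74, 10, 155], [9, 6, -2, 86, 10, 155], [-59, 10, -11, 74, 10, 155], [-59, 6, -2, 86, 10, 155]]
-90 1 [[9, 10, -11, 74, 10, -25], [9, 6, -2, 86, 10, -25], [-59, 10, -11, 74, 10, -25], [-59, 6, -2, 86, 10, -25]]
-60 0 [[12, 21, 2, 80, 7, 129], [12, 18, 11, 92, 7, 129], [-56, 21, 2, 80, 7, 129], [-56, 18, 11, 92, 7, 129]]
-60 1 [[12, 21, 2, 80, 7, -51], [12
[... 1019 characters left out ...]
-11, -1], [32, 4, -4, 81, -11, -1], [-35, 8, -13, 69, -11, -1], [-35, 4, -4, 81, -11, -1]]
90 1 [[32, 8, -13, 69, -11, 179], [32, 4, -4, 81, -11, 179], [-35, 8, -13, 69, -11, 179], [-35, 4, -4, 81, -11, 179]]
120 0 [[30, -5, -27, 63, -9, -33], [30, -9, -18, 75, -9, -33], [-37, -5, -27, 63, -9, -33], [-37, -9, -18, 75, -9, -33]]
120 1 [[30, -5, -27, 63, -9, 147], [30, -9, -18, 75, -9, 147], [-37, -5, -27, 63, -9, 147], [-37, -9, -18, 75, -9, 147]]
150 0 [[25, -17, -37, 59, -4, -69], [25, -20, -27, 73, -4, -69], [-43, -17, -37, 59, -4, -69], [-43, -21, -27, 73, -4, -69]]
150 1 [[25, -17, -37, 59, -4, 111], [25, -20, -27, 73, -4, 111], [-43, -17, -37, 59, -4, 111], [-43, -21, -27, 73, -4, 111]]
```

```bash
python3 - <<'E'
from h import *
az=np.degrees(np.arctan2(M[1],M[0])); ph=az+90
p,o=wall(M,.068,ph); up,_=wall(M,.068+.09,ph)
robot.set_gripper(.04)
robot.move_pose(up,o); 
hit=robot.line_to(p,vel=.1,guard=8); a=robot.observe(); print('guard',hit,a['time'],a['tool_pos']-p)
if not hit:
    robot.set_gripper(0.0); b=robot.observe(); print(b['time'],b['gripper_width'],b['gripper_force'],b['ft_force'],np.degrees(0))
    robot.line_to(p+[0,0,.02],vel=.04); robot.pause(.3)
    b=robot.observe(); print(b['time'],b['gripper_width'],b['gripper_force'],b['ft_force'],b['torque'])
    robot.line_to(p+[0,0,.13],vel=.12); b=robot.observe(); print(b['time'],b['gripper_width'],b['ft_force'],b['torque'])
im=[robot.grab_frame(n) for n in("side","wrist")]
cv2.imwrite("pics/lift.png",np.vstack([cv2.resize(im[0][20:220,150:470],(480,300)),cv2.resize(im[1],(480,300))]))
E
```

```text
guard False 2.9 [0.00044099 0.00027549 0.00083755]
3.3083 0.008966113642496934 57.61483862763271 [-3.83400181  0.11679735  7.65347749] 0.0
4.2583 0.00824734098428756 59.25075567676686 [ 0.39967873  0.76707699 -5.27817552] [ 0.62225003  0.43852126 -0.00347961]
5.325 0.008126393149912885 [-0.44673032 -0.02081943 -5.27118768] [0.58926993 0.4251899  0.02335871]
```

View pics/lift.png

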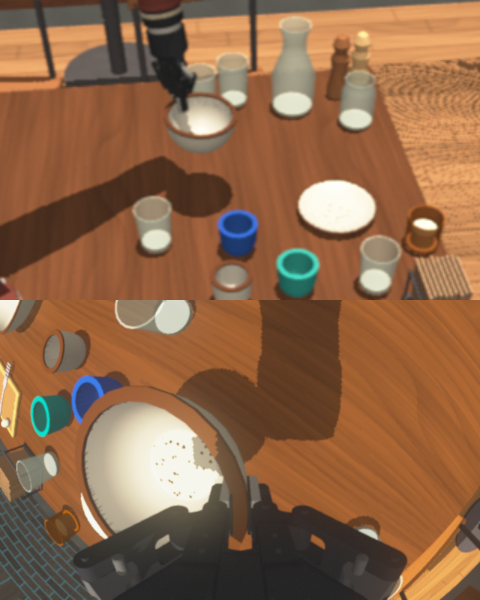

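The bowl is lifted with a 5.3 N load and looks level in the side view. Now I carry it across and set it down.

```bash
python3 - <<'E'
from h import *
ph=np.degrees(np.arctan2(L[1],L[0]))+90
p,o=wall(L,.076,ph)
robot.move_pose(p+[0,0,.12],o); b=robot.observe(); print(b['time'],b['tool_pos']-p,b['gripper_width'],b['ft_force'])
it,ct=robot.grab_frame("top"),robot.get_calibration("top")
robot.line_to(p+[0,0,.02],vel=.1); robot.pause(.2)
cv2.imwrite("pics/pre.png",np.vstack([cv2.resize(robot.grab_frame("side")[200:400,150:470],(480,300)),cv2.resize(it[130:330,320:640],(480,300))]))
hit=robot.line_to(p-[0,0,.004],vel=.015,guard=3); b=robot.observe(); print(hit,b['time'],b['tool_pos']-p,b['ft_force'],b['torque'])
E
```

```text
7.7333 [0.00037663 0.0008142  0.12004304] 0.00810072297643858 [ 0.02371886 -0.12849156 -4.89487998]
True 10.1917 [-8.97825441e-05  4.84431709e-04  4.04915928e-03] [2.33407679 1.38052089 1.0546048 ] [ 0.12165974 -0.41272834  0.07933866]
```

View pics/pre.png

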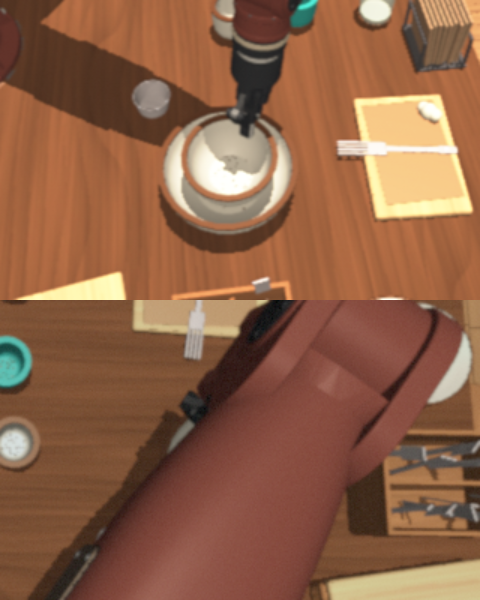

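It made contact 4 mm early, which suggests a slight sag, with the far foot edge touching first. I ease it down gently to level it, then release.

```bash
python3 - <<'E'
from h import *
ph=np.degrees(np.arctan2(L[1],L[0]))+90
p,o=wall(L,.076,ph)
for dz in(.003,.002,.001):
    h=robot.line_to(p+[0,0,dz],vel=.01,guard=12); b=robot.observe(); print(h,dz,b['tool_pos']-p,b['ft_force'],b['torque'])
    if h or abs(b['ft_force'][2])>18: break
im=robot.grab_frame("side")
robot.set_gripper(.019); b=robot.observe(); print(b['time'],b['gripper_width'],b['ft_force'])
robot.pause(.2)
zt=Ro.from_euler('xyz',o,degrees=True).as_matrix()[:,2]
h=robot.line_to(b['tool_pos']-zt*.045,vel=.06,guard=6); b=robot.observe(); print('ret',h,b['time'],b['ft_force'])
if not h:
    robot.line_to(b['tool_pos']+[0,0,.12],vel=.2)
    # small pot: grip across the outside
    robot.set_gripper(.085)
    t=np.array([*S,.066+.10])
    for yaw in(0,30,60,90,120,150,180,-30,-60,-90): 
        q=robot.ik(t,[180,0,yaw]); print(yaw,None if q is None else np.round(q).astype(int))
    robot.goto_joints(np.array(robot.observe()['q'])+[45,0,0,0,0,0])
    im2=robot.grab_frame("side"); it=robot.grab_frame("top"); cv2.imwrite("pics/top1.png",it);cv2.imwrite("pics/side1.png",im2)
    cv2.imwrite("pics/rel.png",np.vstack([cv2.resize(x,(480,300)) for x in(im[200:400,150:470],im2[200:400,150:470])]))
print(robot.observe()['time'])
E
```

```text
False 0.003 [0.00056557 0.0001084  0.00382206] [1.75775064 4.20273281 4.96385859] [ 0.67747825 -0.1851239  -0.06748631]
False 0.002 [0.00084452 0.00022171 0.00328669] [1.63065999 7.40304573 6.89869757] [ 0.7873807  -0.09839235 -0.12602638]
False 0.001 [0.00106795 0.00027667 0.00274447] [ 3.14769108  8.97564641 10.65709422] [ 0.9194325   0.04572045 -0.2674005 ]
11.2833 0.01922230417962462 [-0.35511863  0.18595186 -0.35704584]
ret False 12.3833 [ 0.13082571  0.01942406 -0.43412334]
0 [-15  -8 -23  75   0 165]
30 [-15  -8 -23  75   0 135]
60 [-15  -8 -23  75   0 105]
90 [-15  -8 -23  75   0  75]
120 [-15  -8 -23  75   0  45]
150 [-15  -8 -23  75   0  15]
180 [-15  -8 -23  75   0 -15]
-30 [ -15   -8  -23   75    0 -165]
-60 [ -15   -8  -23   75    0 -135]
-90 [ -15   -8  -23   75    0 -105]
15.5167
```

View pics/rel.png

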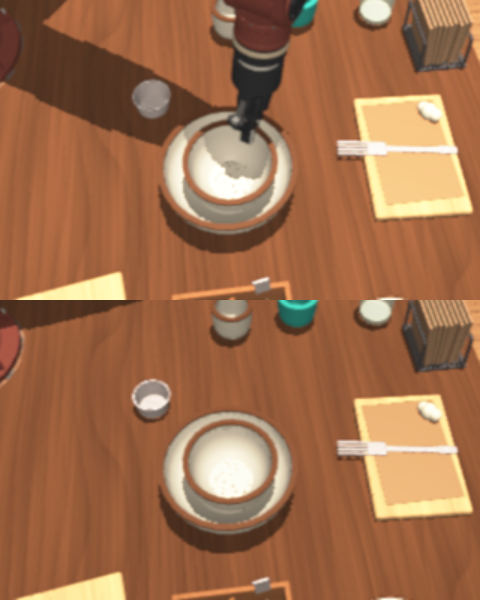

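View pics/top1.png

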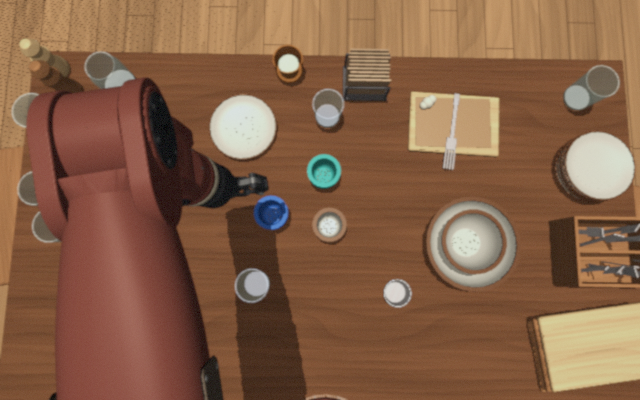

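Medium is nested inside the large bowl, upright and concentric, with the rims at (472,243) in the top view. I refit it and pick up the small pot across its outside.

```bash
python3 - <<'E'
from h import *
for n in("top","side"):
    im=cv2.imread(f"pics/{n}1.png"); c=robot.get_calibration(n)
    for z,r in((.076,.064),(.066,.094)):
        m=fit(im,c,L,r,z); print(n,z,m.x.round(4),round(m.fun,1))
p=np.array([.513,-.006,.106]); o=[180,0,-135]
robot.move_pose(p+[0,0,.10],o); print(np.round(robot.observe()['q']))
h=robot.line_to(p,vel=.08,guard=5); b=robot.observe(); print(h,b['time'],b['tool_pos']-p,b['gripper_width'],b['ft_force'])
if not h:
    robot.set_gripper(.06); b=robot.observe(); print(b['gripper_width'],b['gripper_force'],b['ft_force'])
    robot.line_to(p+[0,0,.02],vel=.04); robot.pause(.2); b=robot.observe(); print(b['gripper_width'],b['ft_force'])
    robot.line_to(p+[0,0,.13],vel=.12); b=robot.observe(); print(b['time'],b['gripper_width'],b['ft_force'],b['torque'])
cv2.imwrite("pics/small.png",np.vstack([cv2.resize(robot.grab_frame("side")[80:280,150:470],(480,300)),cv2.resize(robot.grab_frame("wrist"),(480,300))]))
E
```

```text
top 0.076 [ 0.4805 -0.3275  0.0603] -40.7
top 0.066 [ 0.4767 -0.3289  0.0943] -45.7
side 0.076 [ 0.4797 -0.3266  0.06  ] -56.5
side 0.066 [ 0.4758 -0.3323  0.0959] -52.9
[-15.  -9. -19.  80.  -0. -60.]
False 17.9083 [ 0.00038786 -0.00010909  0.00060686] 0.08502848149972107 [ 0.55077102 -0.9798599  -0.10470435]
0.07303101879194886 68.30836814478971 [-3.46028536  2.13142747  8.09217297]
0.07305529863381338 [ 0.43790742  1.06101416 -2.21389477]
20.1 0.07316733277937988 [ 0.81288057 -0.36544361 -2.77604429] [-0.01180388  0.03097927 -0.00999381]
```

View pics/small.png

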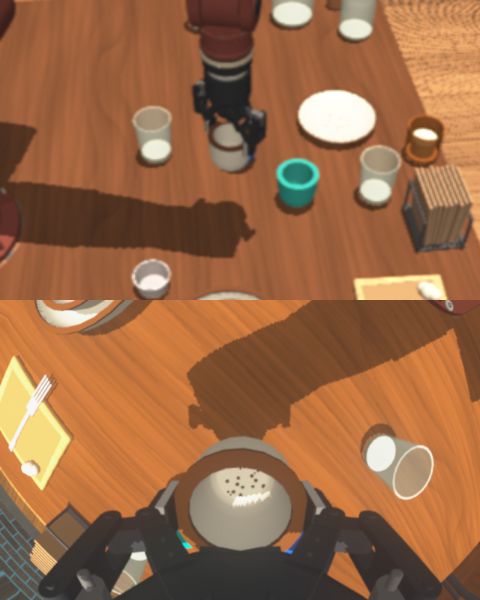

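The pot is held level. I place it in the medium bowl at (0.480,-0.327).

```bash
python3 - <<'E'
from h import *
p=np.array([.480,-.327,.122]); o=[180,0,-168]
robot.move_pose(p+[0,0,.13],o)
robot.line_to(p+[0,0,.015],vel=.1); robot.pause(.2)
h=robot.line_to(p-[0,0,.004],vel=.015,guard=3); b=robot.observe(); print(h,b['time'],b['tool_pos']-p,b['ft_force'],b['torque'])
cv2.imwrite("pics/place.png",cv2.resize(robot.grab_frame("side")[200:400,150:470],(800,500)))
E
```

```text
True 23.8083 [-3.85033614e-05  7.99185299e-05  1.18702118e-03] [-0.05943266 -0.11592928  5.704193  ] [-0.03757179  0.0456639   0.00917013]
```

View pics/place.png

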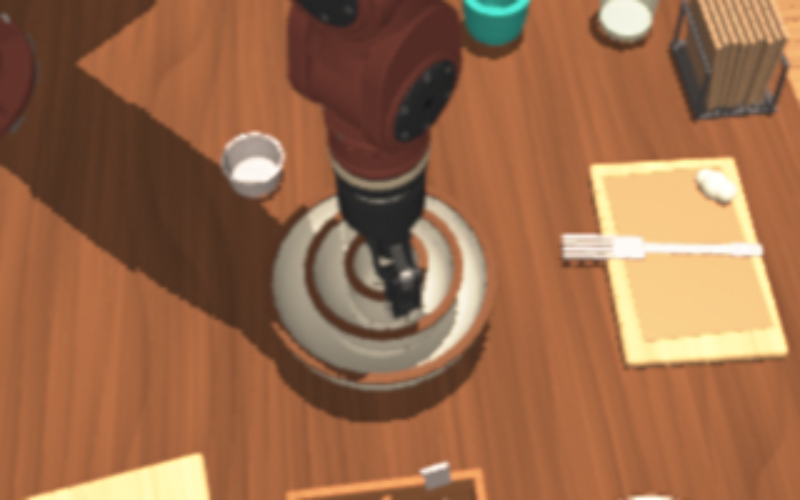

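Contact came at the expected height (1 mm) with pure vertical force and negligible moment, so I release and retreat.

```bash
python3 - <<'E'
from h import *
robot.set_gripper(.081); robot.pause(.2); b=robot.observe(); print(b['gripper_width'],b['ft_force'])
h=robot.line_to(b['tool_pos']+[0,0,.05],vel=.05,guard=5); b=robot.observe(); print(h,b['ft_force'])
if not h:
    robot.line_to(b['tool_pos']+[0,0,.1],vel=.2)
    robot.goto_joints(np.array(robot.observe()['q'])+[50,0,0,0,0,0])
t,s=robot.grab_frame("top"),robot.grab_frame("side"); cv2.imwrite("pics/top2.png",t)
for n,im in(("top",t),("side",s)):
    c=robot.get_calibration(n)
    for z,r in((.082,.029),(.076,.06),(.066,.094)): m=fit(im,c,[.479,-.327],r,z); print(n,z,m.x.round(4),round(m.fun,1))
cv2.imwrite("pics/end.png",np.vstack([cv2.resize(s[200:400,150:470],(480,300)),cv2.resize(t[80:330,240:640],(480,300))]))
print(robot.observe()['time'])
E
```

```text
0.08117117715075207 [-0.29486436  0.39829011 -0.39608891]
False [0.60331176 1.02601876 0.05432838]
top 0.082 [ 0.4813 -0.3128  0.0206] -60.0
top 0.076 [ 0.4803 -0.3271  0.0604] -40.4
top 0.066 [ 0.4767 -0.3289  0.0943] -45.6
side 0.082 [ 0.482  -0.3255  0.0267] -44.9
side 0.076 [ 0.4798 -0.3294  0.0612] -50.2
side 0.066 [ 0.4758 -0.3325  0.0959] -53.4
27.9917
```

View pics/end.png

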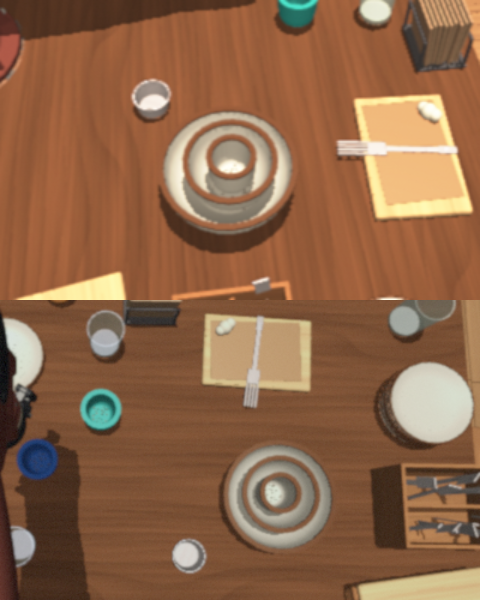

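All three bowls are nested upright and concentric, and the other items visible in these views sit where they were. I hand the job in.

```bash
python3 -c "
from plant import robot
print(robot.job_done())"
```

```text
the job is handed in; nothing more can be done
None
```

The three bowls are nested upright in one stack where the largest stands, each set down under force control; the robot is clear, nothing else was seen to move, and the job was handed in at about 28 s of the 64 s allowed.

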